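# Tip two kit cartons over to lie in their tray

## Task

The two tall test-kit cartons standing in the low two-lane metal tray have to lie down so that the tray will fit the fridge. Lightly push each one over near its top with your fingertips so that it ends lying flat in its own lane, with its top end towards the tray's high end wall. Do not pinch, lift or carry the cartons, and leave the jars, bottles, marker pen and sample tube round the tray where they are.

Things in the scene. Friction and masses are not known exactly. Their poses are not given: they have to be found in the camera images.
- carton_tray: Low open bare-metal tray, fixed to the bench, 149 (x) x 231 (y) x 45 mm; origin at the centre of its underside. Floor 4 mm thick. Side walls and middle divider 3 mm thick, 18 mm high: two lanes 70 mm wide along y, centred at x = -36.5 and +36.5 mm, inner length 225 mm. End wall at -y 45 mm high; lip at +y 10 mm high. The cartons stand near the lip, one in each lane.
- tray_high_end (a point): Middle of the top edge of the tray's high (45 mm) end wall, outer face.
- kit_carton_a: The taller printed card carton, a closed rigid box 62 (x) x 60 (y) x 128 (z) mm, about 90 g, standing upright in either lane, sides parallel to the lane within about 3 degrees. Origin at the centre of its underside, z to its top end.
- kit_carton_a_centre (a point): Middle of the taller carton (64 mm above its underside).
- kit_carton_a_top (a point): Middle of the top face of the taller carton.
- kit_carton_b: The shorter printed card carton, a closed rigid box 60 (x) x 56 (y) x 112 (z) mm, about 50 g, upright in the other lane, sides as parallel. Origin at the centre of its underside, z to its top end. Pushed some 85 mm above the bench either carton tips about its far bottom edge; past about 28 degrees it falls by itself.
- kit_carton_b_centre (a point): Middle of the shorter carton (56 mm above its underside).
- kit_carton_b_top (a point): Middle of the top face of the shorter carton.
- stain_jar_a: Glass stain jar, black lid, 67 mm wide, 114 mm high, standing by the tray's high end. Origin under its centre. Bystander.
- stain_jar_b: Like stain_jar_a; stands at the front right, before the microscope. Bystander.
- stain_jar_c: Like stain_jar_a; stands to the right of the analyser. Bystander.
- buffer_bottle: Dropper bottle, 25 mm wide, 75 mm high, upright near the bench's front left corner. Origin under its centre. Bystander.
- oil_bottle: Dropper bottle, 25 mm wide, 70 mm high, upright by the tray's high end. Origin under its centre. Bystander.
- marker_black: Marker pen lying down along the left edge, 136 mm long, 13 mm thick. Bystander.
- tube_green: Stoppered sample tube lying down on the right, 80 mm long, 15 mm thick. Bystander.

How it is judged:
At the end, for the whole second after the job is handed in: Both cartons lie at rest flat on the tray floor (long axis level within about 0.1 rad, centre within 6 mm of its resting height), each in a lane, along it within 0.15 rad, with the top end towards the high end wall (angle between the z axis of each of kit_carton_a, kit_carton_b and the y axis of carton_tray, either way round below 0.15 rad and y of each of kit_carton_a_top, kit_carton_b_top in the frame of carton_tray below 0 m and y of kit_carton_a_centre in the frame of carton_tray between -0.07 and 0.06 m and z of kit_carton_a_centre in the frame of carton_tray below 0.041 m and (x of kit_carton_a_centre in the frame of carton_tray between 0.026 and 0.047 m or x of kit_carton_a_centre in the frame of carton_tray between -0.047 and -0.026 m) and angle between kit_carton_a's own z axis and vertical between 1.47 and 1.67 rad and linear speed of each of kit_carton_a, kit_carton_b below 0.01 m/s and angular speed of each of kit_carton_a, kit_carton_b below 0.1 rad/s and y of kit_carton_b_centre in the frame of carton_tray between -0.07 and 0.06 m and z of kit_carton_b_centre in the frame of carton_tray below 0.04 m and (x of kit_carton_b_centre in the frame of carton_tray between 0.026 and 0.047 m or x of kit_carton_b_centre in the frame of carton_tray between -0.047 and -0.026 m) and angle between kit_carton_b's own z axis and vertical between 1.47 and 1.67 rad); the robot touches nothing.
It fails at once if a carton is lifted (its centre over 90 mm above the bench) (height (world z) of any of kit_carton_a_centre, kit_carton_b_centre above 0.09 m).
It fails at once if a carton is pinched or pressed hard (over 15 N from the fingers) (contact force between the fingers and kit_carton_a above 15 N or contact force between the fingers and kit_carton_b above 15 N).
It fails at once if a jar or bottle is moved over 20 mm or tilted over 0.4 rad (distance of any of stain_jar_a, stain_jar_b, stain_jar_c, buffer_bottle, oil_bottle from where it was at the start of the episode above 0.02 m or angle between any of stain_jar_a, stain_jar_b, stain_jar_c, buffer_bottle, oil_bottle's own z axis and vertical above 0.4 rad).
It fails at once if the marker or the tube is moved over 30 mm (distance of any of marker_black, tube_green from where it was at the start of the episode above 0.03 m).
It also fails if it takes over 42 s, if anything falls off the work surface, if the arm or the gripper's body presses on something with over 40 N, if the wrist force passes 120 N, or if a joint passes its speed limit or range.

## Robot

A 7-joint arm with a two-finger parallel gripper is mounted at the origin on a cart in front of the work surface, level with it; the furniture and walls round the work are solid. World frame = base frame: x ahead of the robot, y to its left, z up, the work surface at z = 0. Lengths are in m, angles in rad, forces in N, time in s.
With the tool pointing down it reaches from about 0.4 to 0.85 m from the base axis. Payload 10.4 kg.
Tool frame: the origin (TCP) lies midway between the tips of the shut fingers; the grasp point (between the pads) lies 19 mm behind it; z points along the fingers, y is the line along which they close (so a half turn about z gives the same grasp; the last joint's range is limited). The gripper opens to 87 mm and grips with 3 to 60 N. Pads are 19 mm wide; open, the fingers measure 117 mm over their backs; the gripper's body (75 mm by 190 mm) begins 51 mm behind the grasp point.
Start: joints at [-1.15, 0.332, -0.065, 1.46, 0.022, 1.35, -0.088], TCP at [0.268, 0.564, 0.223] pointing down, gripper open.
Joint ranges: [-2.6, 2.6], [-0.5, 2.12], [-1.47, 1.34], [0.16, 2.42], [-1.27, 4.41], [0.06, 2.06], [-2.6, 2.6]. Speed limits (rad/s): [2.22, 2.22, 2.79, 2.79, 3.14, 3.14, 3.14].

## Interface

Orientations are given as a unit quaternion [x, y, z, w].
In Python, from bench import r gives the robot as it stands.
- The arm moves only by the tool arm_command, never from a script. Its arguments are lists of equal length, an entry for each row: "xyz": the shift along the world's x, y, z in m, a list of three; "rot": the turn, a rotation vector about the world's x, y, z in rad, a list of three. In form: {"xyz": [[tx, ty, tz], ...], "rot": [[ax, ay, az], ...]}. A call has 1 to 20 rows; each row is the pose to reach, as a shift and turn from the pose commanded when the call began; what a row does not reach only later rows make up. A row lasts 1/12 s, in which the tool goes at most 41.7 mm and 7.16 degrees, less where a joint would pass 70% of its speed; a pose out of reach is approached as far as the arm can. A call with a gripper value outside its range is refused whole. "grip" is the opening, from 0 (shut) to 1 (fully open), set as the call begins (left out, the last holds). The fingers move at their own pace and stop on an object; "squeeze" is the grip in N (left out, the last holds). Time passes only in rows, so rows that repeat a pose let the fingers close. It gives the time, the measured TCP pose, the force, the opening and the grip force at its end, in the units of the state.
- r.read_state(): the state, without advancing time (a new reading comes with each control period).
- r.camera(name): name is "scene" or "top" or "wrist"; returns the picture (480x640x3 uint8, red, green, blue); there is no depth.
- r.camera_model(name): a dict with "fx", "fy", "cx", "cy" (pixels), "T" (4x4, takes a point from camera to world coordinates). Camera axes: x right, y up, looking along -z (the intrinsics and any distortion apply to the point x, -y, -z); pixel columns grow to the right and rows downward; lengths in m; the calibration is good to about 2 mm. A picture is of the moment at which its call begins: read the wrist's pose just before it. camera_model takes no time and is no camera call; for the wrist camera it gives the pose at the moment of the call.
- r.close_job(): hands the job in; it is judged then, once.
Trained networks look in the newest picture that a camera, given by its name, has taken for a name from the list of things; names that differ only in an ending like _2 or _b are one class to them, and where a whole thing is asked for, a point or a joint stands for the part that bears it (a point fixed in the world has none). Each returns a list of dicts, best first, with "conf" (0 to 1); they miss things now and then, are a little off and sometimes report something else, mostly with a low value. They report only what shows in the picture. A call takes as long as a camera call.
- r.look_for(label, camera): "at" ([x, y, z] in m, in the coordinates of the camera as it stood for that picture, good to about 4 mm: the middle of the surface that is visible of it).
- r.spot_point(label, camera): "at" ([x, y, z] in m, in the coordinates of the camera as it stood for that picture, good to about 4 mm: a listed point, or the origin of a listed thing).
The state is a dict: "time": time; "joint_positions": joint angles; "joint_vel": joint speeds; "joint_torque": joint torques, N m; "ee_pos": TCP position; "eef_rot": TCP orientation; "ft_force": force on the tool from outside, world axes, zero at the start; "torque": the same for the moment, N m; "width": finger opening in m; "grip_force": force on a finger pad.
Only numpy, scipy, OpenCV 4.12 (cv2) and the standard library are available. Lean on these libraries where they do the work, as an engineer would, in place of code of your own. Each camera call takes 0.05 s, during which the arm holds its last target. There are 200 camera calls.

## Working session

There is one attempt and no reset: what is moved stays moved. The work goes in short steps, Python scripts to look and compute and a tool call to move; the robot and the scene stay as the last step left them, time stands still between calls to the robot, and variables do not carry over. Pictures are saved under pics/ and viewed, at most 10 in all, crops included, and the job is handed in when it is done.

Besides the shell and the picture viewer there is one more tool, called after ">>>" as a command line: name --argument value ..., lists and objects as JSON in quotes. arm_command: Moves the arm, as the interface text tells. Its arguments: {"type":"object","properties":{"xyz":{"type":"array"},"rot":{"type":"array"},"grip":{"type":"number"},"squeeze":{"type":"number"}},"required":["xyz","rot"]}

```bash
mkdir -p pics; cat > h.py <<'E'
from bench import r
import numpy as np, cv2
def w(cam,p):
    T=np.array(r.camera_model(cam)["T"]); return T[:3,:3]@np.array(p)+T[:3,3]
def spot(cam,*names,f=None):
    for n in names:
        for d in (f or r.spot_point)(n,cam)[:3]:
            print(cam,n,round(d["conf"],2),np.round(w(cam,d["at"]),3))
E
python3 - <<'E'
from h import *
a=r.camera("scene"); b=r.camera("top")
cv2.imwrite("pics/s.png",a[...,::-1]); cv2.imwrite("pics/t.png",b[...,::-1])
spot("top","carton_tray","tray_high_end","kit_carton_a_top","kit_carton_b_top","kit_carton_a","kit_carton_b","stain_jar_a","oil_bottle","buffer_bottle","marker_black")
spot("scene","tray_high_end","kit_carton_a_top","kit_carton_b_top","carton_tray")
s=r.read_state(); print(s["time"],s["ee_pos"],s["eef_rot"],s["width"])
E
```

```text
top carton_tray 0.65 [ 0.467 -0.023  0.002]
top carton_tray 0.22 [0.444 0.05  0.07 ]
top carton_tray 0.19 [0.512 0.032 0.118]
top tray_high_end 0.76 [ 0.446 -0.138  0.045]
top tray_high_end 0.63 [ 0.463 -0.202  0.001]
top kit_carton_a_top 0.82 [0.443 0.049 0.129]
top kit_carton_a_top 0.55 [0.387 0.214 0.005]
top kit_carton_b_top 0.75 [0.511 0.031 0.116]
top kit_carton_a 0.79 [0.44  0.057 0.006]
top kit_carton_a 0.56 [0.513 0.031 0.01 ]
top kit_carton_a 0.31 [0.509 0.035 0.062]
top kit_carton_b 0.79 [0.44  0.057 0.006]
top kit_carton_b 0.56 [0.513 0.031 0.01 ]
top kit_carton_b 0.31 [0.509 0.035 0.062]
top stain_jar_a 0.96 [ 0.463 -0.205  0.002]
top stain_jar_a 0.95 [ 0.762 -0.194 -0.003]
top stain_jar_a 0.87 [ 0.364 -0.252  0.001]
top oil_bottle 0.5 [ 0.405 -0.17   0.001]
top buffer_bottle 0.56 [0.39  0.214 0.004]
top marker_black 0.62 [ 0.523  0.208 -0.002]
top marker_black 0.31 [0.444 0.05  0.068]
scene tray_high_end 0.61 [ 0.445 -0.14   0.045]
scene kit_carton_a_top 0.8 [0.441 0.053 0.132]
scene kit_carton_b_top 0.59 [0.506 0.033 0.119]
scene carton_tray 0.94 [ 0.467 -0.022  0.001]
scene carton_tray 0.75 [ 0.446 -0.14   0.044]
0.8 [0.26834376 0.56449317 0.22257727] [ 2.20078831e-01  9.75482089e-01  4.12586271e-05 -1.31544384e-05] 0.08692125541838865
```

View pics/s.png

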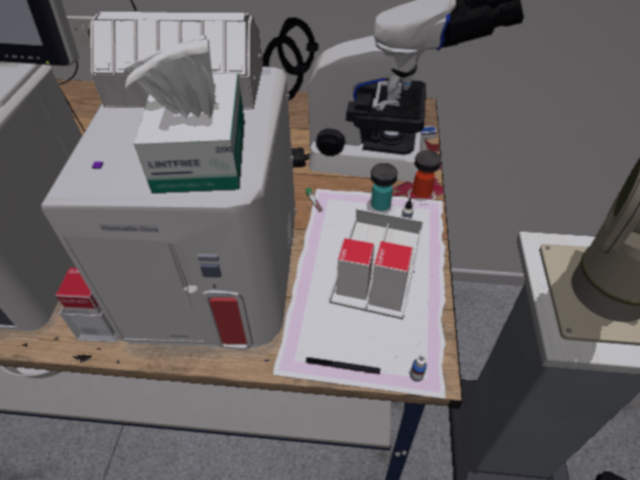

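View pics/t.png

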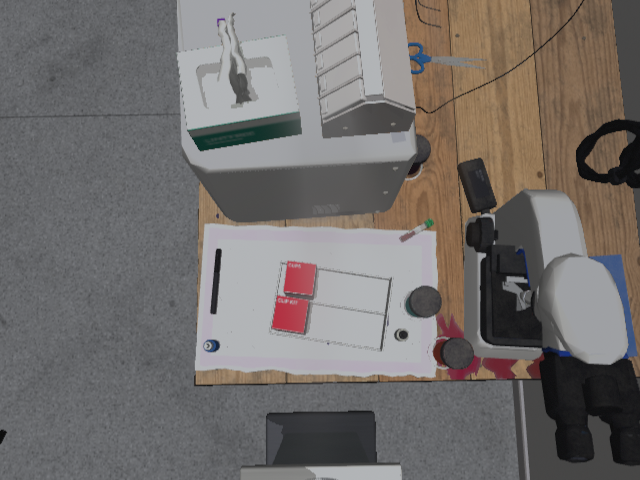

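The scene shows both red-topped cartons near the lip. In the top view, A is at px (290,315), B at (299,279), and the high end is on the right near a jar (425,302) and a small bottle (401,335). The tray is yawed about -10°. With the fingers opened about 60 mm across the lanes, one slow push can tip both cartons.

>>> arm_command --xyz '[[0.011,-0.022,0],[0.033,-0.066,0],[0.055,-0.11,0],[0.077,-0.154,0],[0.099,-0.198,0],[0.121,-0.242,0],[0.143,-0.286,0],[0.165,-0.33,0],[0.187,-0.374,0],[0.205,-0.41,0],[0.215,-0.43,0],[0.222,-0.443,0],[0.222,-0.443,0],[0.222,-0.443,0],[0.222,-0.443,0]]' --rot '[[0,0,-0.06],[0,0,-0.18],[0,0,-0.3],[0,0,-0.42],[0,0,-0.54],[0,0,-0.66],[0,0,-0.78],[0,0,-0.9],[0,0,-1.02],[0,0,-1.14],[0,0,-1.24],[0,0,-1.3],[0,0,-1.3],[0,0,-1.3],[0,0,-1.3]]' --grip 0.69

```text
time: 2.05
ee_pos: [0.4905, 0.121, 0.2227]
eef_rot: [0.766, 0.643, 0.0, -0.0]
ft_force: [-0.3, 0.6, -0.8]
width: 0.0601
grip_force: 0.0
```

```bash
python3 - <<'E'
from h import *
from scipy.spatial.transform import Rotation as R
a=r.camera("wrist"); cv2.imwrite("pics/w.png",a[...,::-1])
spot("wrist","tray_high_end","kit_carton_a_top","kit_carton_b_top","carton_tray","kit_carton_a_centre")
s=r.read_state(); print(s["time"],s["ee_pos"],s["width"]); print(R.from_quat(s["eef_rot"]).as_matrix().round(3))
E
```

```text
wrist tray_high_end 0.27 [0.507 0.036 0.003]
wrist kit_carton_a_top 0.93 [0.436 0.055 0.133]
wrist kit_carton_b_top 0.7 [0.51  0.034 0.112]
wrist carton_tray 0.96 [ 0.466 -0.024  0.001]
2.35 [0.4900071  0.12250618 0.22256857] 0.06007090671023698
[[ 0.17   0.985  0.   ]
 [ 0.985 -0.17   0.   ]
 [ 0.    -0.    -1.   ]]
```

View pics/w.png

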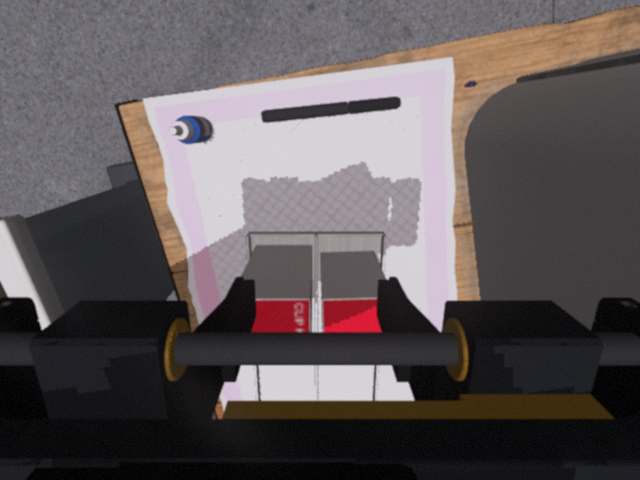

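The wrist view shows the tray square to the gripper (lip at row 233, cols 250–383), with the cartons centred between the fingers. I'll descend behind them.

>>> arm_command --xyz '[[0,0,-0.02],[0,0,-0.05],[0,0,-0.08],[0,0,-0.11],[0,0,-0.13],[0,0,-0.133],[0,0,-0.133]]' --rot '[[0,0,0],[0,0,0],[0,0,0],[0,0,0],[0,0,0],[0,0,0],[0,0,0]]'

```text
time: 2.93
ee_pos: [0.4896, 0.1216, 0.0889]
eef_rot: [0.765, 0.644, -0.001, -0.0]
ft_force: [0.7, 0.7, 0.3]
width: 0.06
grip_force: 0.0
```

>>> arm_command --xyz '[[-0.0009,-0.005,0],[-0.0017,-0.01,0],[-0.0026,-0.015,0],[-0.0034,-0.0195,0],[-0.004,-0.023,0],[-0.0045,-0.026,0],[-0.005,-0.029,0],[-0.0056,-0.032,0],[-0.0061,-0.035,0],[-0.0066,-0.038,0],[-0.0071,-0.041,0],[-0.0077,-0.044,0]]' --rot '[[0,0,0],[0,0,0],[0,0,0],[0,0,0],[0,0,0],[0,0,0],[0,0,0],[0,0,0],[0,0,0],[0,0,0],[0,0,0],[0,0,0]]'

```text
time: 3.93
ee_pos: [0.4827, 0.0773, 0.0896]
eef_rot: [0.765, 0.643, 0.0, 0.0]
ft_force: [0.4, 0.9, -0.4]
width: 0.0602
grip_force: 0.3
```

```bash
python3 - <<'E'
from h import *
a=r.camera("scene"); cv2.imwrite("pics/s2.png",cv2.resize(a[150:350,230:470,::-1],None,fx=3,fy=3))
spot("scene","kit_carton_a_top","kit_carton_b_top")
s=r.read_state(); print(s["time"],s["ee_pos"],s["ft_force"])
E
```

```text
scene kit_carton_a_top 0.9 [0.44  0.04  0.136]
scene kit_carton_b_top 0.9 [0.506 0.032 0.117]
4.0833 [0.48261113 0.07724363 0.08955049] [-0.42323209 -0.10728449 -0.71173589]
```

View pics/s2.png

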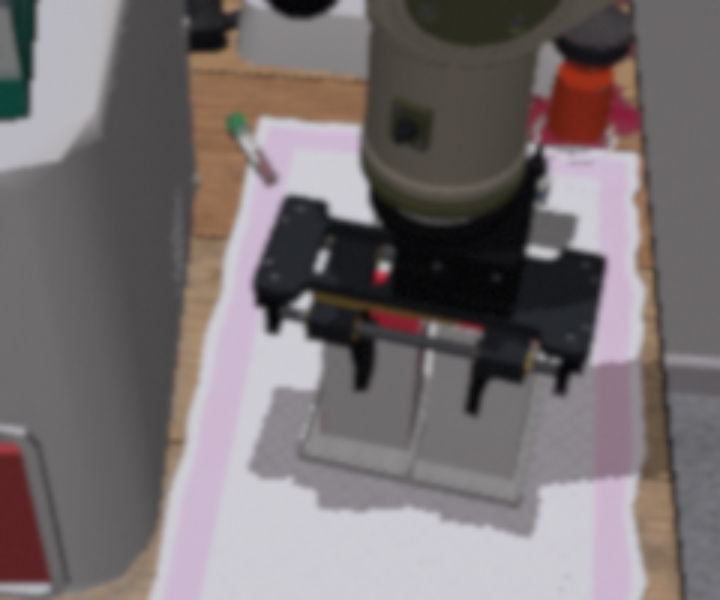

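A has just begun to tip and B is about at contact, with a finger behind each. I'll keep pushing gently.

>>> arm_command --xyz '[[-0.0005,-0.003,0],[-0.001,-0.006,0],[-0.0016,-0.009,0],[-0.0021,-0.012,0],[-0.0026,-0.015,0],[-0.0031,-0.018,0],[-0.0037,-0.021,0],[-0.0042,-0.024,0],[-0.0047,-0.027,0],[-0.0052,-0.03,0],[-0.0058,-0.033,0],[-0.0063,-0.036,0],[-0.0068,-0.039,0],[-0.0073,-0.042,0],[-0.0079,-0.045,0],[-0.0084,-0.048,0],[-0.0084,-0.048,0],[-0.0084,-0.048,0]]' --rot '[[0,0,0],[0,0,0],[0,0,0],[0,0,0],[0,0,0],[0,0,0],[0,0,0],[0,0,0],[0,0,0],[0,0,0],[0,0,0],[0,0,0],[0,0,0],[0,0,0],[0,0,0],[0,0,0],[0,0,0],[0,0,0]]'

```text
time: 5.58
ee_pos: [0.4742, 0.0293, 0.0896]
eef_rot: [0.766, 0.643, 0.0, 0.0]
ft_force: [0.7, 0.1, 0.3]
width: 0.0599
grip_force: 0.0
```

```bash
python3 - <<'E'
from h import *
a=r.camera("scene"); b=r.camera("wrist"); cv2.imwrite("pics/s3.png",np.hstack([cv2.resize(a[150:350,230:430],(400,400)),cv2.resize(b,(400,400))])[...,::-1])
spot("scene","kit_carton_a_top","kit_carton_b_top","kit_carton_a_centre","kit_carton_b_centre")
s=r.read_state(); print(s["time"],s["ee_pos"],s["ft_force"])
E
```

```text
scene kit_carton_b_top 0.65 [ 0.486 -0.104  0.033]
scene kit_carton_a_centre 0.85 [ 0.426 -0.044  0.034]
scene kit_carton_b_centre 0.89 [ 0.495 -0.05   0.031]
5.8833 [0.47425524 0.02962826 0.08956556] [-0.01420765  0.02292715 -0.13732625]
```

View pics/s3.png

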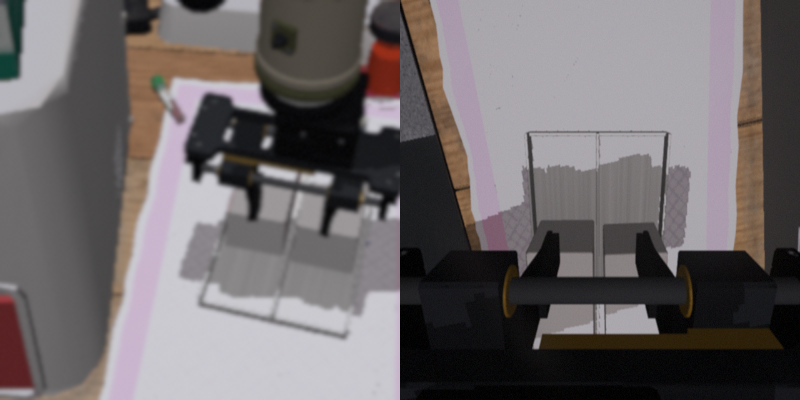

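Both cartons are down, with the bottom ends seen at row ~235 in the wrist view. I'll raise and back the arm away to check.

>>> arm_command --xyz '[[0,0,0.02],[0,0.01,0.05],[0,0.04,0.08],[0,0.07,0.11],[0,0.11,0.13],[0,0.15,0.13],[0,0.19,0.13],[0,0.22,0.13],[0,0.24,0.13],[0,0.24,0.13],[0,0.24,0.13]]' --rot '[[0,0,0],[0,0,0],[0,0,0],[0,0,0],[0,0,0],[0,0,0],[0,0,0],[0,0,0],[0,0,0],[0,0,0],[0,0,0]]'

```text
time: 6.8
ee_pos: [0.4738, 0.2704, 0.2191]
eef_rot: [0.765, 0.644, -0.0, 0.0]
ft_force: [0.6, -1.2, -0.0]
width: 0.0604
grip_force: 0.0
```

```bash
python3 - <<'E'
from h import *
a=r.camera("scene"); b=r.camera("top"); cv2.imwrite("pics/s4.png",np.hstack([cv2.resize(a[150:350,260:460],(400,400)),cv2.resize(b[210:390,260:440],(400,400))])[...,::-1])
c=np.array([.4665,-.023,0]);t=-.175;ex=np.array([np.cos(t),np.sin(t),0]);ey=np.array([-np.sin(t),np.cos(t),0])
for cam in("top","scene"):
  for n in("kit_carton_a_top","kit_carton_b_top","kit_carton_a_centre","kit_carton_b_centre"):
    for d in r.spot_point(n,cam)[:2]:
      p=w(cam,d["at"]); print(cam,n,round(d["conf"],2),np.round([ex@(p-c),ey@(p-c),p[2]],3))
s=r.read_state(); print(s["time"],s["ee_pos"])
E
```

```text
top kit_carton_a_top 0.56 [-0.036 -0.091  0.031]
top kit_carton_b_top 0.86 [ 0.038 -0.076  0.031]
top kit_carton_b_centre 0.6 [ 0.036 -0.019  0.034]
scene kit_carton_a_centre 0.22 [0.015 0.24  0.002]
scene kit_carton_b_centre 0.54 [ 0.035 -0.023  0.035]
7.3 [0.47433462 0.2691965  0.21967606]
```

View pics/s4.png

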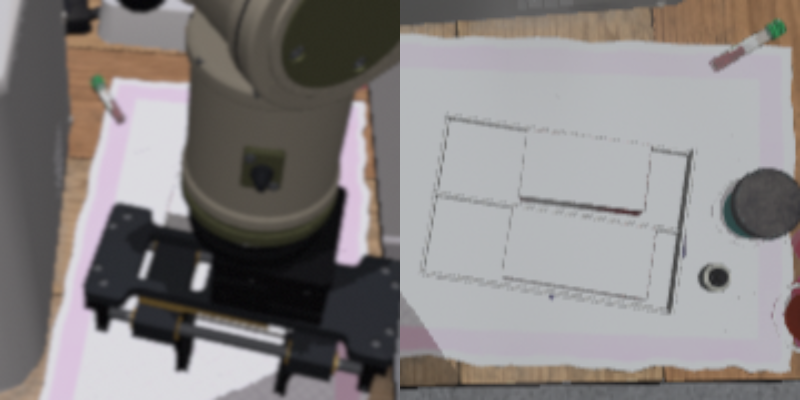

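The top view shows both cartons lying flat in their lanes with their tops toward the high wall. They run from px (520,130) to (650,210) and from (505,205) to (655,300). Nothing else has moved and the robot is clear.

```bash
python3 -c "
from bench import r; print(r.close_job())"
```

```text
the job is handed in; nothing more can be done
None
```

Both cartons are lying flat in their own lanes with their tops towards the high end wall. Nothing around the tray looked disturbed in the final view, the arm is clear, and I handed the job in at about 7 s; no verdict came back.

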